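# Open the bench gate and pass the tray of nuts through

## Task

Push the counterweighted gate boom up past its balance point, without flinging it, so that it stays raised by itself; then slide the wooden tray of nuts along the lane, through the open gate, until it rests against the end stop. Only push, from outside: never lift or tip the tray, and leave the other things on the bench where they are.

Things in the scene. Friction and masses are not known exactly. Their poses are not given: they have to be found in the camera images.
- lane: Fixed transfer lane. Origin at bench level midway between its rails, under the lowered boom. y: along the lane, the way the tray must travel (towards the robot, more or less askew); x: across it (roughly the robot's left). Rails 20 mm high, inner faces at x = -59 and +59 mm, outer -69 and +69, from y = -200 to +140. Grey gate post, 105 mm high, outside the left rail at x = 71 to 115, y = -39 to +39 mm.
- boom_hinge (a point): Boom's hinge axis, parallel to the lane's y, at lane x = +85 mm, y = 0, height 80 mm. Does not move.
- lane_stop (a point): Middle of the end stop's inner face, at lane y = +125 mm, on the bench: a bar 60 mm high across the lane's end nearest the robot. The tray must end up touching it.
- boom_bar (a point): Centre of the round push bar across the boom's free (right) end: 14 mm thick, 90 mm long, parallel to the lane's y, 170 mm from the hinge axis. Gate down: lane x = -85 mm, height 80 mm (73 mm free below). It swings up and over to the left, to 250 mm high. The boom from bar to hinge is a flat steel bar 30 mm wide, 12 mm thick.
- boom (a joint): Gate angle in rad: 0 down, level across the lane (start); 1.5 fully raised, upright at its stop. A dark counterweight 56 mm across beyond the hinge makes it light: 0.4 to 0.8 N up at the bar lifts it. Balance is near 0.87: let go below, it falls back; beyond about 1.05 it goes on to 1.5 by itself in about a second and stays. The hinge is damped.
- tray: Wooden open box with steel nuts fast inside: 110 mm across the lane (x), 100 mm along it (y), 85 mm high, walls 8 mm, 0.45 to 0.9 kg. Origin: centre of its underside; axes as the lane's. Stands on the bench between the rails beyond the boom, lane y -85 to -118 mm, too tall to pass under the lowered boom. Against the end stop its origin is at lane y = +75 mm.
- ring_a: loose steel ring nut lying flat, 52 mm across, 16 mm high, right of the lane, on the robot's side of the boom
- ring_b: loose steel ring nut lying flat, 52 mm across, 16 mm high, right of the lane, beyond the boom
- spray: loose aluminium spray can, 52 mm across, 120 mm high, left of the lane, beyond the counterweight
- mug: loose white mug, 76 mm across, 90 mm high, left part of the bench
- screwdriver: loose screwdriver lying on the right part of the bench
- brush: loose brush lying on the left part of the bench
- carton: loose small cardboard carton, 70 x 100 x 50 mm, well right of the lane
There are look-alikes about, which are no part of the job. Leave any blue or turquoise look-alike of the tray alone.

How it is judged:
By the outcome, as a careful person would: the job done as asked, in the order asked, and still so for the second after the job is handed in, with the robot touching nothing.
It also fails if it takes over 51 s, if anything falls off the work surface, if the arm or the gripper's body presses on something with over 40 N, if the wrist force passes 120 N, or if a joint passes its speed limit or range.

## Robot

A 6-joint arm with a two-finger parallel gripper is mounted at the origin on the work surface. World frame = base frame: x ahead of the robot, y to its left, z up, the work surface at z = 0. Lengths are in m, angles in rad, forces in N, time in s.
With the tool pointing down it reaches from about 0.3 to 0.875 m from the base axis. Payload 4.2 kg.
Tool frame: the origin (TCP) lies at the very end of the fingers, on their centre line; the grasp point (between the pads) lies 19 mm behind it; z points along the fingers, y is the line along which they close (so a half turn about z gives the same grasp; the last joint's range is limited). The gripper opens to 85 mm and grips with 20 to 120 N. Pads are 22 mm wide; open, the fingers measure 114 mm over their backs; the gripper's body (76 mm by 85 mm) begins 54 mm behind the grasp point. The pads swing forward as they close: fully open they stand 13 mm farther back than shut.
Start: joints at [-1.226, 0.32, 1.565, -0, 1.257, -0.02], TCP at [0.205, -0.537, 0.231] pointing down, gripper open.
Joint ranges: [-3.11, 3.11], [-0.84, 2.01], [0.21, 2.61], [-1.34, 4.49], [0.05, 2.63], [-2.56, 2.56]. Speed limits (rad/s): [2.57, 2.57, 3.14, 3.14, 3.14, 3.14].

## Interface

Orientations are given as a unit quaternion [x, y, z, w].
In Python, from plant import sensors, cams, job gives the robot as it stands.
- The arm moves only by the tool jog_arm, never from a script. Its argument "commands" is a list of rows, each a list of 7 numbers: the turn, a rotation vector about the tool's x, y, z each as a share of pi/2 rad, from -1 to 1, then the shift along the tool's x, y, z each as a share of 1 m, from -1 to 1, then the opening, from 0 (shut) to 1 (fully open). A call has 1 to 5 rows; each row is the pose to reach, as a shift and turn from the pose commanded when the call began, along the tool's axes at that moment; what a row does not reach only later rows make up. A row lasts 1/10 s, in which the tool goes at most 50 mm and 8.59 degrees, less where a joint would pass 70% of its speed; a pose out of reach is approached as far as the arm can. A call with a number of a shift or a turn outside -1 to 1 is refused whole. A call with a gripper value outside its range is refused whole. The fingers move at their own pace and stop on an object; the grip force is fixed at half the most. Time passes only in rows, so rows that repeat a pose let the fingers close. It gives the time, the measured TCP pose, the force, the opening and the grip force at its end, in the units of the state.
- sensors.sense(): the state, without advancing time (a new reading comes with each control period).
- cams.grab_frame(name): name is "side" or "top" or "wrist"; returns a dict with "image" (480x640x3 uint8, red, green, blue), "mtx" (3x3 intrinsics, pixels), "R" (3x3) and "t" (3): a world point X has camera coordinates R X + t. Camera axes: x right, y down, z forward; pixel columns grow to the right and rows downward; lengths in m; the calibration is good to about 2 mm. A picture is of the moment at which its call begins. There is no depth.
- job.hand_in(): hands the job in; it is judged then, once.
The state is a dict: "clock": time; "qpos": joint angles; "qd": joint speeds; "tau": joint torques, N m; "position": TCP position; "tool_rot": TCP orientation; "wrist_force": force on the tool from outside, world axes, zero at the start; "wrist_torque": the same for the moment, N m; "grip_width": finger opening in m; "grip_force": force on a finger pad.
Only numpy, scipy, OpenCV 4.12 (cv2) and the standard library are available. Lean on these libraries where they do the work, as an engineer would, in place of code of your own. Each camera call takes 0.05 s, during which the arm holds its last target. There are 200 camera calls.

## Working session

There is one attempt and no reset: what is moved stays moved. The work goes in short steps, Python scripts to look and compute and a tool call to move; the robot and the scene stay as the last step left them, time stands still between calls to the robot, and variables do not carry over. Pictures are saved under pics/ and viewed, at most 10 in all, crops included, and the job is handed in when it is done.

Besides the shell and the picture viewer there is one more tool, called after "Call:" by a JSON object that holds its "name" and its "arguments". jog_arm: Moves the arm, as the interface text tells. Shift numbers are shares of 1 m and turn numbers shares of pi/2 rad, none past 1 either way. Its arguments: {"type":"object","properties":{"commands":{"type":"array","items":{"type":"array","items":{"type":"number"}}}},"required":["commands"]}

```bash
mkdir -p pics
python3 - <<'E'
from plant import sensors,cams
import cv2,numpy as np
for n in("top","side"):
    f=cams.grab_frame(n); cv2.imwrite(f"pics/{n}1.png",f["image"][:,:,::-1]); np.savez(f"{n}1.npz",**f)
    print(n,f["mtx"].round(1).tolist(),f["R"].round(3).tolist(),f["t"].round(3).tolist())
s=sensors.sense();print(s["clock"],s["position"],s["tool_rot"])
E
```

```text
top [[597.0, 0.0, 324.8], [0.0, 597.0, 232.6], [0.0, 0.0, 1.0]] [[0.02, -1.0, 0.024], [-0.99, -0.023, -0.141], [0.141, -0.021, -0.99]] [-0.097, 0.53, 1.412]
side [[511.8, 0.0, 321.9], [0.0, 511.8, 239.7], [0.0, 0.0, 1.0]] [[-0.682, -0.731, 0.017], [-0.531, 0.48, -0.698], [0.502, -0.486, -0.716]] [0.301, 0.385, 0.947]
0.1 [ 0.20499366 -0.53676197  0.2305888 ] [ 9.83411295e-01  1.81388012e-01 -1.35382337e-04 -7.72015473e-04]
```

View pics/top1.png

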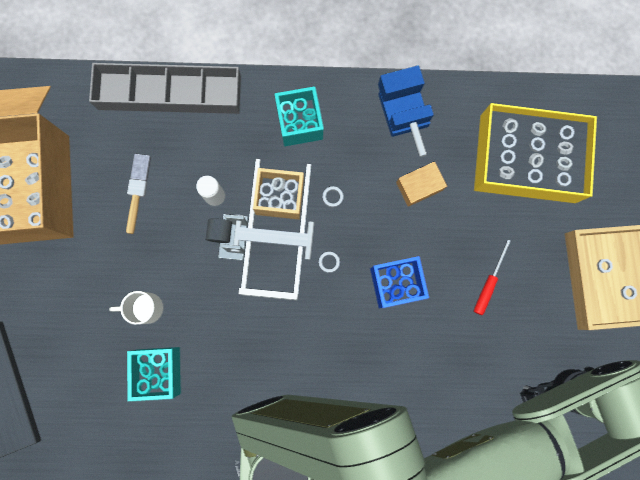

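View pics/side1.png

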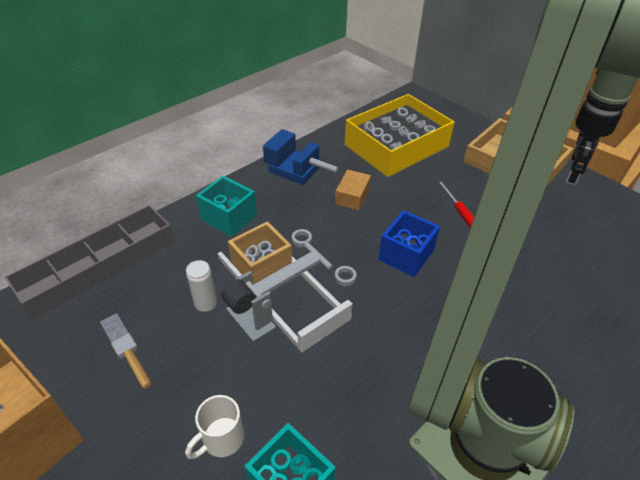

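Top view: the wooden tray is at (277,192) between the white rails. The boom runs from the hinge (~238,233) to the bar (309,240), and the stop is at (268,294). The rings are at (333,196) and (329,262). The look-alikes are turquoise (299,115) and (153,374) and blue (400,282). Only the wooden tray stands in the lane, so that is the one meant. I'll confirm it in one enlarged crop.

Run:
```python
import cv2
i=cv2.imread("pics/top1.png")[150:310,195:355]
i=cv2.resize(i,None,fx=3.75,fy=3.75,interpolation=cv2.INTER_CUBIC);cv2.imwrite("pics/crop1.png",i)
```

```text
(no output)
```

View pics/crop1.png

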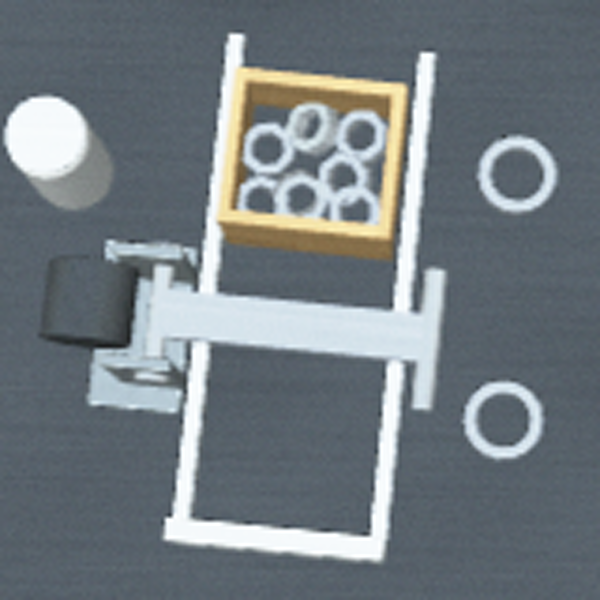

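```bash
cat > h.py <<'E'
import numpy as np,cv2
from scipy.optimize import least_squares
def proj(f,X):
    c=np.asarray(X)@f["R"].T+f["t"]; p=c@f["mtx"].T; return p[:,:2]/p[:,2:]
def back(f,uv,z):
    uv=np.atleast_2d(uv);d=np.c_[uv,np.ones(len(uv))]@np.linalg.inv(f["mtx"]).T@f["R"]
    o=-f["R"].T@f["t"]; return o+d*((z-o[2])/d[:,2])[:,None]
def l2w(p,L):
    L=np.atleast_2d(L).astype(float);c,s=np.cos(p[2]),np.sin(p[2])
    return np.c_[p[0]+c*L[:,0]-s*L[:,1],p[1]+s*L[:,0]+c*L[:,1],L[:,2]]
E
python3 - <<'E'
from h import *
f=dict(np.load("top1.npz")); C=lambda a:np.array(a)/3.75+[195,150]-.37
L=[[.064,-.2,.02],[-.064,-.2,.02],[-.085,-.045,.087],[-.085,.045,.087],[.069,.125,.06],[-.069,.125,.06],]
u=C([[236,36],[427,54],[436,270],[424,408],[170,519],[385,538]])
g=lambda p:(proj(f,l2w(p,L))-u).ravel()
r=least_squares(g,[.55,.1,1.5]);p=r.x;print(p,r.fun.round(2))
np.save("lane.npy",p)
w=back(f,C([[238,68],[407,86],[222,214],[392,243]]),.085)
c,s=np.cos(p[2]),np.sin(p[2]);R=np.array([[c,-s],[s,c]])
print("tray lane",((w[:,:2]-p[:2])@R).round(3))
print("rings",((back(f,C([[517,174],[503,420]]),.016)[:,:2]-p[:2])@R).round(3))
print("spray top",((back(f,C([[45,137]]),.12)[:,:2]-p[:2])@R).round(3))
for n,l in dict(bar=[-.085,0,.08],hinge=[.085,0,.08],traypush=[0,-.15,.05],end=[0,.025,.05],ringb=[-.15,-.1,.0]).items():print(n,l2w(p,l).round(3))
E
```

```text
[0.51295964 0.03576408 1.50177806] [-0.12 -0.19 -0.04 -0.26  0.28 -0.45 -0.06  0.69 -0.55 -0.02  0.49  0.18]
tray lane [[ 0.053 -0.162]
 [-0.055 -0.16 ]
 [ 0.053 -0.067]
 [-0.055 -0.059]]
rings [[-0.131 -0.125]
 [-0.136  0.04 ]]
spray top [[ 0.162 -0.099]]
bar [[ 0.507 -0.049  0.08 ]]
hinge [[0.519 0.121 0.08 ]]
traypush [[0.663 0.025 0.05 ]]
end [[0.488 0.037 0.05 ]]
ringb [[ 0.602 -0.121  0.   ]]
```

The crop confirms the wooden tray with nuts (crop 320,155) between the white rails, behind the lowered boom. The lane pose fits to within 0.7 px. Next is a helper that turns lane-frame targets into jog numbers.

```bash
cat >> h.py <<'E'
from scipy.spatial.transform import Rotation as Ro
P=np.load("lane.npy")
def rot(tilt):
    t=np.radians(tilt);a=P[2];ex=np.array([np.cos(a),np.sin(a),0]);ey=np.array([-np.sin(a),np.cos(a),0])
    z=np.sin(t)*ex-np.cos(t)*np.array([0,0,1]);x=-ey
    return Ro.from_matrix(np.c_[x,np.cross(z,x),z])
def state():
    from plant import sensors
    s=sensors.sense();c,si=np.cos(P[2]),np.sin(P[2]);d=np.array(s["position"])-[P[0],P[1],0]
    R=Ro.from_quat(s["tool_rot"]);z=R.as_matrix()[:,2];F=s["wrist_force"]
    print("t",round(s["clock"],2),"lane",np.round([c*d[0]+si*d[1],-si*d[0]+c*d[1],d[2]],4),"F",np.round(F,1),"q",np.round(s["qpos"],2),"turn err",np.degrees((R.inv()*rot(np.degrees(np.arcsin(np.clip(z[0]*c+z[1]*si,-1,1))))).as_rotvec()).round(1))
    return s
def cmd(targets):
    s=state();R=Ro.from_quat(s["tool_rot"])
    for T,tilt in targets:
        w=l2w(P,T)[0]; sh=R.inv().apply(w-s["position"]); tu=(R.inv()*rot(tilt)).as_rotvec()/(np.pi/2)
        print(T,tilt,np.round(np.r_[tu,sh],3).tolist(),"deg",round(np.linalg.norm(tu)*90),"mm",round(1e3*np.linalg.norm(sh)))
E
python3 - <<'E'
from h import *
f=dict(np.load("top1.npz"));w=back(f,[[400,282],[372,265],[423,192]],.06);c,s=np.cos(P[2]),np.sin(P[2]);R=np.array([[c,-s],[s,c]])
print("blue,blueleft,carton",((w[:,:2]-P[:2])@R).round(3))
cmd([([-.26,0,.25],45),([-.20,0,.153],45)])
E
```

```text
blue,blueleft,carton [[-0.308  0.077]
 [-0.238  0.042]
 [-0.348 -0.146]]
t 0.1 lane [-0.5924  0.2677  0.2306] F [-1.  -0.3  0.5] q [-1.23  0.32  1.57 -0.    1.26 -0.02] turn err [-0.   0.  24.9]
[-0.26, 0, 0.25] 45 [0.491, 0.109, 0.262, 0.383, -0.189, -0.019] deg 51 mm 427
[-0.2, 0, 0.153] 45 [0.491, 0.109, 0.262, 0.408, -0.243, 0.078] deg 51 mm 481
```

Call:
{"name": "jog_arm", "arguments": {"commands": [[0.49, 0.11, 0.26, 0.383, -0.189, -0.02, 0], [0.49, 0.11, 0.26, 0.383, -0.189, -0.02, 0], [0.49, 0.11, 0.26, 0.383, -0.189, -0.02, 0], [0.49, 0.11, 0.26, 0.383, -0.189, -0.02, 0], [0.49, 0.11, 0.26, 0.383, -0.189, -0.02, 0]]}}

```text
clock: 0.6
position: [0.3765, -0.353, 0.2432]
tool_rot: [0.945, 0.002, 0.012, -0.327]
wrist_force: [0.7, 0.8, -0.2]
grip_width: 0.0126
grip_force: 0.0
```

```bash
python3 -c "
from h import *
cmd([([-.26,-.005,.25],45),([-.20,-.005,.153],45)])"
```

```text
t 0.6 lane [-0.3972  0.1093  0.2432] F [ 0.7  0.8 -0.2] q [-1.    0.49  1.43  0.37  1.77  0.54] turn err [-0.   1.2  3.8]
[-0.26, -0.005, 0.25] 45 [0.075, 0.016, 0.041, 0.123, -0.104, 0.077] deg 8 mm 179
[-0.2, -0.005, 0.153] 45 [0.075, 0.016, 0.041, 0.125, -0.091, 0.19] deg 8 mm 245
```

Call:
{"name": "jog_arm", "arguments": {"commands": [[0.075, 0.016, 0.041, 0.123, -0.104, 0.077, 0], [0.075, 0.016, 0.041, 0.123, -0.104, 0.077, 0], [0.075, 0.016, 0.041, 0.123, -0.104, 0.077, 0], [0.075, 0.016, 0.041, 0.123, -0.104, 0.077, 0], [0.075, 0.016, 0.041, 0.125, -0.095, 0.19, 0]]}}

```text
clock: 1.1
position: [0.5044, -0.1978, 0.2105]
tool_rot: [0.925, -0.028, 0.018, -0.377]
wrist_force: [0.7, -0.3, -1.8]
grip_width: 0.0001
grip_force: 0.0
```

```bash
python3 -c "
from h import *
import cv2
from plant import cams
cmd([([-.14,-.005,.10],45),([-.095,-.005,.042],45)])
f=cams.grab_frame('side');cv2.imwrite('pics/side2.png',f['image'][:,:,::-1])"
```

```text
t 1.1 lane [-0.2336 -0.0075  0.2105] F [ 0.7 -0.3 -1.8] q [-0.73  0.51  1.56  0.59  1.61  0.76] turn err [ 0.  -0.4  0.6]
[-0.14, -0.005, 0.1] 45 [0.007, -0.005, 0.007, -0.004, 0.01, 0.144] deg 1 mm 145
[-0.095, -0.005, 0.042] 45 [0.007, -0.005, 0.007, -0.004, 0.019, 0.217] deg 1 mm 218
```

View pics/side2.png

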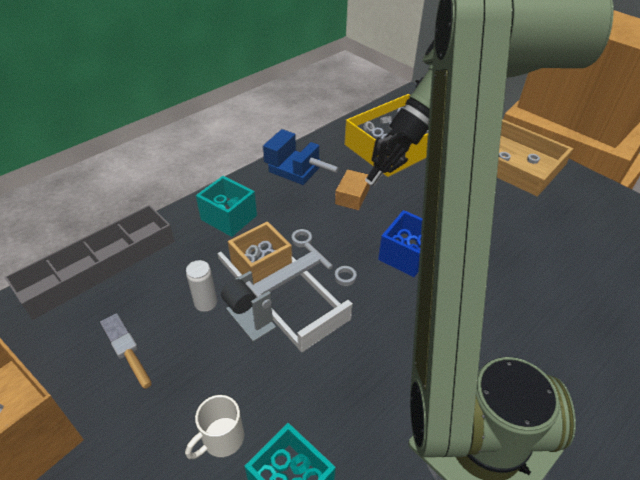

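Side view: the shut fingers hang at (372,180), tilted down-left towards the bar at (318,257), and the path is clear. I'll slide them in under the bar.

Call:
{"name": "jog_arm", "arguments": {"commands": [[0.007, -0.005, 0.007, -0.004, 0.019, 0.05, 0], [0.007, -0.005, 0.007, -0.004, 0.019, 0.1, 0], [0.007, -0.005, 0.007, -0.004, 0.019, 0.15, 0], [0.007, -0.005, 0.007, -0.004, 0.019, 0.19, 0], [0.007, -0.005, 0.007, -0.004, 0.019, 0.217, 0]]}}

```text
clock: 1.65
position: [0.5039, -0.0558, 0.0379]
tool_rot: [0.922, -0.034, 0.006, -0.386]
wrist_force: [0.6, 0.1, 0.2]
grip_width: -0.0003
grip_force: 0.0
```

```bash
python3 -c "
from h import *
import cv2
from plant import cams
b=np.array([-.086,-.005,.055])
cmd([(b+[.17*(1-np.cos(a)),0,.17*np.sin(a)],45) for a in np.arange(0,1.25,.1)])
f=cams.grab_frame('top');cv2.imwrite('pics/top2.png',cv2.resize(f['image'][150:310,195:395,::-1],None,fx=3.75,fy=3.75,interpolation=2))"
```

```text
t 1.65 lane [-0.092   0.0027  0.0379] F [0.6 0.1 0.2] q [-0.54  0.63  1.9   0.75  1.18  0.6 ] turn err [-0.   0.7 -0.6]
[-0.086 -0.005  0.055] 45 [-0.005, 0.008, -0.007, 0.007, -0.016, -0.008] deg 1 mm 20
[-0.08515071 -0.005       0.07197168] 45 [-0.005, 0.008, -0.007, 0.007, -0.029, -0.019] deg 1 mm 36
[-0.08261132 -0.005       0.08877379] 45 [-0.005, 0.008, -0.007, 0.007, -0.043, -0.029] deg 1 mm 52
[-0.0784072  -0.005       0.10523844] 45 [-0.005, 0.008, -0.007, 0.007, -0.058, -0.038] deg 1 mm 69
[-0.07258037 -0.005       0.12120112] 45 [-0.005, 0.008, -0.007, 0.006, -0.073, -0.045] deg 1 mm 86
[-0.06518904 -0.005       0.13650234] 45 [-0.005, 0.008, -0.007, 0.006, -0.089, -0.05] deg 1 mm 102
[-0.05630705 -0.005       0.15098922] 45 [-0.005, 0.008, -0.007, 0.006, -0.106, -0.054] deg 1 mm 119
[-0.04602317 -0.005       0.16451701] 45 [-0.005, 0.008, -0.007, 0.006, -0.123, -0.056] deg 1 mm 135
[-0.03444014 -0.005       0.17695054] 45 [-0.005, 0.008, -0.007, 0.006, -0.14, -0.057] deg 1 mm 151
[-0.02167369 -0.005       0.18816557] 45 [-0.005, 0.008, -0.007, 0.005, -0.156, -0.055] deg 1 mm 166
[-0.00785139 -0.005       0.19805007] 45 [-0.005, 0.008, -0.007, 0.005, -0.173, -0.052] deg 1 mm 181
[ 0.00688866 -0.005       0.20650525] 45 [-0.005, 0.008, -0.007, 0.005, -0.19, -0.048] deg 1 mm 196
[ 0.02239918 -0.005       0.21344664] 45 [-0.005, 0.008, -0.007, 0.005, -0.205, -0.042] deg 1 mm 210
```

View pics/top2.png

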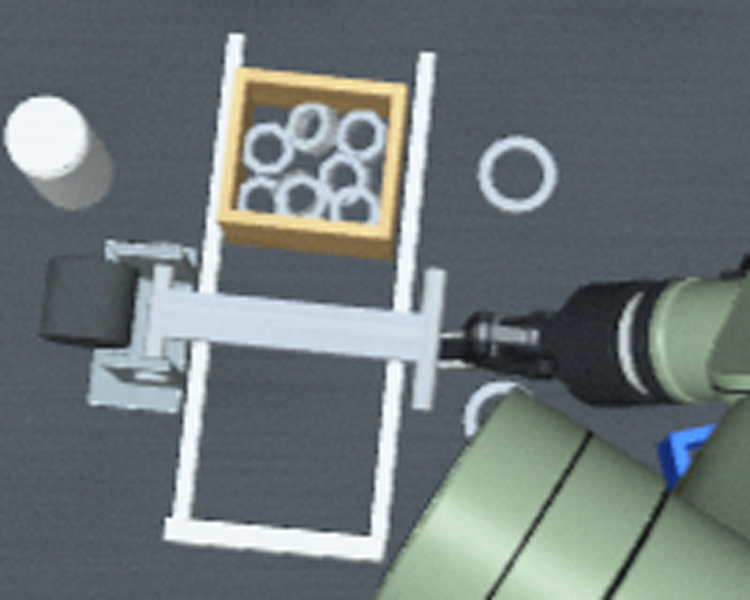

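The shut fingertips sit under the bar at (440,345), nothing is touched, and the rings are clear. Now I'll lift slowly along the arc.

Call:
{"name": "jog_arm", "arguments": {"commands": [[0, 0.008, -0.007, 0.006, -0.01, -0.004, 0], [0, 0.008, -0.007, 0.006, -0.019, -0.011, 0], [0, 0.008, -0.007, 0.006, -0.029, -0.019, 0], [0, 0.008, -0.007, 0.006, -0.038, -0.026, 0], [0, 0.008, -0.007, 0.006, -0.048, -0.032, 0]]}}

```text
clock: 2.2
position: [0.5138, -0.0494, 0.0985]
tool_rot: [0.923, -0.031, 0.018, -0.384]
wrist_force: [-0.3, -6.0, 0.7]
grip_width: 0.0001
grip_force: 2.2
```

```bash
python3 -c "
from h import *
b=np.array([-.086,-.005,.055])
cmd([(b+[.17*(1-np.cos(a)),0,.17*np.sin(a)],45) for a in np.arange(0.3,1.25,.1)])"
```

```text
t 2.2 lane [-0.0849 -0.0068  0.0985] F [-0.3 -6.   0.7] q [-0.53  0.54  1.86  0.74  1.25  0.68] turn err [-0.  -0.5  0.2]
[-0.0784072  -0.005       0.10523844] 45 [-0.002, -0.005, 0.003, -0.002, -0.009, -0.0] deg 1 mm 10
[-0.07258037 -0.005       0.12120112] 45 [-0.002, -0.005, 0.003, -0.002, -0.025, -0.007] deg 1 mm 26
[-0.06518904 -0.005       0.13650234] 45 [-0.002, -0.005, 0.003, -0.001, -0.041, -0.013] deg 1 mm 43
[-0.05630705 -0.005       0.15098922] 45 [-0.002, -0.005, 0.003, -0.001, -0.057, -0.017] deg 1 mm 60
[-0.04602317 -0.005       0.16451701] 45 [-0.002, -0.005, 0.003, -0.001, -0.074, -0.019] deg 1 mm 77
[-0.03444014 -0.005       0.17695054] 45 [-0.002, -0.005, 0.003, -0.001, -0.091, -0.019] deg 1 mm 93
[-0.02167369 -0.005       0.18816557] 45 [-0.002, -0.005, 0.003, -0.001, -0.108, -0.018] deg 1 mm 110
[-0.00785139 -0.005       0.19805007] 45 [-0.002, -0.005, 0.003, -0.001, -0.125, -0.016] deg 1 mm 126
[ 0.00688866 -0.005       0.20650525] 45 [-0.002, -0.005, 0.003, -0.001, -0.141, -0.011] deg 1 mm 142
[ 0.02239918 -0.005       0.21344664] 45 [-0.002, -0.005, 0.003, -0.001, -0.157, -0.005] deg 1 mm 157
```

```bash
python3 -c "
from h import *
import cv2
from plant import cams
a=cams.grab_frame('side')['image'][190:340,230:400,::-1];b=cams.grab_frame('top')['image'][195:275,225:345,::-1]
a=cv2.resize(a,(510,450),interpolation=2);b=cv2.resize(b,(285,190),interpolation=2)
o=np.zeros((450,795,3),np.uint8);o[:,:510]=a;o[:190,510:]=b;cv2.imwrite('pics/c3.png',o);state()"
```

```text
t 2.3 lane [-0.0839 -0.0071  0.0993] F [ 0.7 -1.1 -0.2] q [-0.52  0.54  1.86  0.74  1.25  0.68] turn err [-0.  -0.5  0.3]
```

View pics/c3.png

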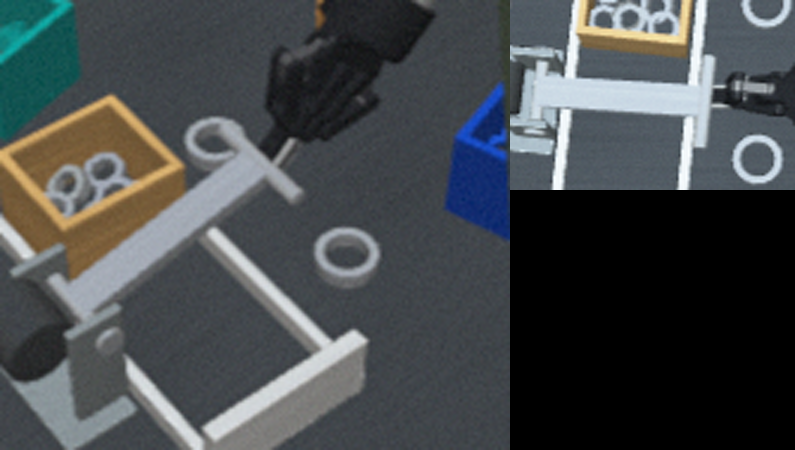

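The boom is raised a little (bar at (265,165) in the crop) with the finger under the bar, and the force has dropped to about 1 N. I'll keep lifting along the arc.

Call:
{"name": "jog_arm", "arguments": {"commands": [[0, -0.005, 0.003, -0.001, -0.01, -0.001, 0], [0, -0.005, 0.003, -0.001, -0.02, -0.005, 0], [0, -0.005, 0.003, -0.001, -0.03, -0.009, 0], [0, -0.005, 0.003, -0.001, -0.041, -0.013, 0], [0, -0.005, 0.003, -0.001, -0.051, -0.015, 0]]}}

```text
clock: 2.8
position: [0.5137, -0.0219, 0.1447]
tool_rot: [0.922, -0.032, 0.012, -0.386]
wrist_force: [0.1, -1.1, 0.5]
grip_width: 0.0
grip_force: 0.4
```

```bash
python3 -c "
from h import *
b=np.array([-.086,-.005,.055])
cmd([(b+[.17*(1-np.cos(a)),0,.17*np.sin(a)],45) for a in np.arange(0.5,1.25,.1)])"
```

```text
t 2.8 lane [-0.0575 -0.0047  0.1447] F [ 0.1 -1.1  0.5] q [-0.48  0.47  1.85  0.74  1.31  0.78] turn err [-0.   0.2 -0.1]
[-0.06518904 -0.005       0.13650234] 45 [-0.004, 0.002, -0.001, 0.0, 0.011, 0.0] deg 0 mm 11
[-0.05630705 -0.005       0.15098922] 45 [-0.004, 0.002, -0.001, 0.0, -0.005, -0.004] deg 0 mm 6
[-0.04602317 -0.005       0.16451701] 45 [-0.004, 0.002, -0.001, 0.0, -0.022, -0.006] deg 0 mm 23
[-0.03444014 -0.005       0.17695054] 45 [-0.004, 0.002, -0.001, 0.0, -0.039, -0.006] deg 0 mm 40
[-0.02167369 -0.005       0.18816557] 45 [-0.004, 0.002, -0.001, 0.0, -0.056, -0.005] deg 0 mm 56
[-0.00785139 -0.005       0.19805007] 45 [-0.004, 0.002, -0.001, 0.0, -0.073, -0.002] deg 0 mm 73
[ 0.00688866 -0.005       0.20650525] 45 [-0.004, 0.002, -0.001, 0.0, -0.089, 0.002] deg 0 mm 89
[ 0.02239918 -0.005       0.21344664] 45 [-0.004, 0.002, -0.001, 0.0, -0.105, 0.009] deg 0 mm 105
```

Call:
{"name": "jog_arm", "arguments": {"commands": [[0, 0.002, 0, 0, -0.011, -0.004, 0], [0, 0.002, 0, 0, -0.022, -0.006, 0], [0, 0.002, 0, 0, -0.032, -0.006, 0], [0, 0.002, 0, 0, -0.042, -0.006, 0], [0, 0.002, 0, 0, -0.052, -0.005, 0]]}}

```text
clock: 3.3
position: [0.5161, 0.0109, 0.1847]
tool_rot: [0.922, -0.033, 0.013, -0.385]
wrist_force: [-0.1, 0.2, -0.7]
grip_width: 0.0
grip_force: 0.2
```

Call:
{"name": "jog_arm", "arguments": {"commands": [[0, 0, 0, 0, -0.01, 0.002, 0], [0, 0, 0, 0, -0.02, 0.004, 0], [0, 0, 0, 0, -0.03, 0.006, 0], [0, 0, 0, 0, -0.038, 0.009, 0], [0, 0, 0, 0, -0.045, 0.011, 0]]}}

```text
clock: 3.8
position: [0.5188, 0.0504, 0.2087]
tool_rot: [0.922, -0.033, 0.013, -0.386]
wrist_force: [-0.0, -0.3, -0.7]
grip_width: -0.0004
grip_force: 0.0
```

```bash
python3 -c "
from h import *
import cv2
from plant import cams
state()
a=cams.grab_frame('side')['image'][150:350,200:420,::-1];b=cams.grab_frame('top')['image'][195:275,205:325,::-1]
a=cv2.resize(a,(495,450),interpolation=2);b=cv2.resize(b,(285,190),interpolation=2)
o=np.zeros((450,780,3),np.uint8);o[:,:495]=a;o[:190,495:]=b;cv2.imwrite('pics/c4.png',o)"
```

```text
t 3.8 lane [ 0.015  -0.0048  0.2087] F [-0.  -0.3 -0.7] q [-0.36  0.36  1.83  0.78  1.33  0.94] turn err [ 0.   0.  -0.1]
```

View pics/c4.png

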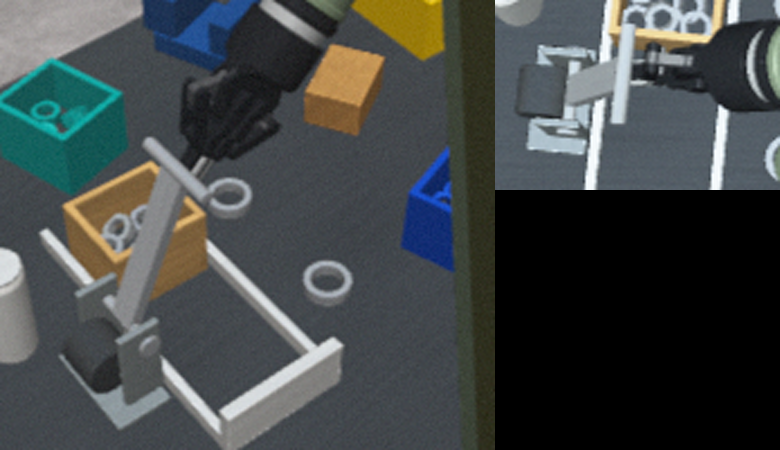

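The boom is up at about 1.1 rad, with the bar at (180,170) in the crop and the finger behind it. A small push further left, then I'll hold and see whether it goes on by itself.

Call:
{"name": "jog_arm", "arguments": {"commands": [[0, 0, 0, 0, -0.008, 0.006, 0], [0, 0, 0, 0, -0.015, 0.013, 0], [0, 0, 0, 0, -0.019, 0.017, 0], [0, 0, 0, 0, -0.019, 0.017, 0], [0, 0, 0, 0, -0.019, 0.017, 0]]}}

```text
clock: 4.4
position: [0.5206, 0.0752, 0.2098]
tool_rot: [0.922, -0.033, 0.013, -0.385]
wrist_force: [-0.1, -0.1, -0.1]
grip_width: -0.0
grip_force: 0.0
```

Call:
{"name": "jog_arm", "arguments": {"commands": [[0, 0, 0, 0, 0, -0.01, 0], [0, 0, 0, 0, 0, -0.03, 0], [0, 0, 0, 0, 0, -0.06, 0], [0, 0, 0, 0, 0, -0.1, 0], [0, 0, 0, 0, 0, -0.13, 0]]}}

```text
clock: 4.9
position: [0.5144, -0.0194, 0.3032]
tool_rot: [0.922, -0.033, 0.014, -0.385]
wrist_force: [-0.2, 0.3, 0.4]
grip_width: -0.0002
grip_force: 0.0
```

```bash
python3 -c "
from h import *
import cv2
from plant import cams
a=cams.grab_frame('side')['image'][110:350,150:450,::-1];b=cams.grab_frame('top')['image'][150:310,195:355,::-1]
a=cv2.resize(a,(500,400),interpolation=2);b=cv2.resize(b,(300,300),interpolation=2)
o=np.zeros((400,800,3),np.uint8);o[:,:500]=a;o[:300,500:]=b;cv2.imwrite('pics/c5.png',o)
cmd([([-.13,-.22,.27],20),([-.13,-.22,.18],20),([-.012,-.20,.18],20),([-.012,-.20,.045],20)])"
```

```text
t 5.0 lane [-0.056  -0.0067  0.3041] F [-0.4  0.7 -0.4] q [-0.48  0.3   1.64  0.71  1.57  1.02] turn err [-0.  -0.4  0. ]
[-0.13, -0.22, 0.27] 20 [-0.28, -0.005, -0.001, 0.213, 0.076, -0.027] deg 25 mm 228
[-0.13, -0.22, 0.18] 20 [-0.28, -0.005, -0.001, 0.213, 0.14, 0.036] deg 25 mm 258
[-0.012, -0.2, 0.18] 20 [-0.28, -0.005, -0.001, 0.192, 0.057, 0.12] deg 25 mm 234
[-0.012, -0.2, 0.045] 20 [-0.28, -0.005, -0.001, 0.192, 0.153, 0.215] deg 25 mm 326
```

View pics/c5.png

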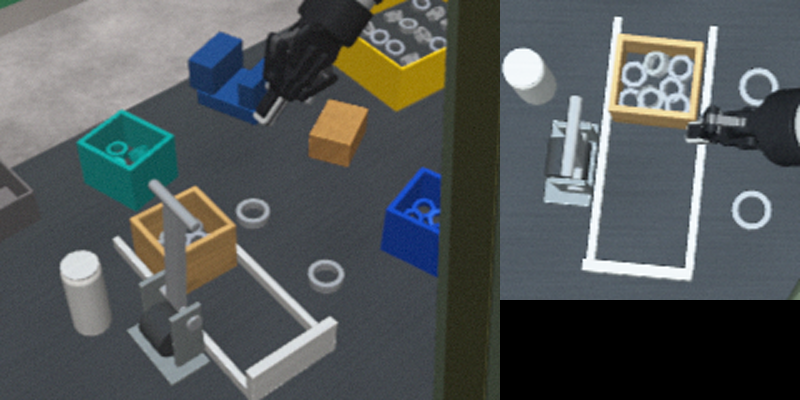

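The boom stands upright at its stop by itself: bar at (175,205) in the side crop, post at (572,135) in the top crop. Next I go behind the tray.

Call:
{"name": "jog_arm", "arguments": {"commands": [[-0.28, 0, 0, 0.2, 0.07, -0.03, 0], [-0.28, 0, 0, 0.2, 0.07, -0.03, 0], [-0.28, 0, 0, 0.2, 0.07, -0.03, 0], [-0.28, 0, 0, 0.2, 0.07, -0.03, 0], [-0.28, 0, 0, 0.2, 0.07, -0.03, 0]]}}

```text
clock: 5.5
position: [0.7118, -0.1016, 0.2689]
tool_rot: [0.984, -0.034, 0.005, -0.175]
wrist_force: [0.2, -0.1, 0.2]
grip_width: 0.0002
grip_force: 0.0
```

```bash
python3 -c "
from h import *
f=dict(np.load('top1.npz'));w=back(f,[[283,143],[323,138]],.0);c,s=np.cos(P[2]),np.sin(P[2]);R=np.array([[c,-s],[s,c]])
print('turq near',((w[:,:2]-P[:2])@R).round(3))
cmd([([-.03,-.192,.20],20),([-.012,-.192,.14],20),([-.012,-.192,.045],20)])"
```

```text
turq near [[ 0.006 -0.253]
 [-0.094 -0.276]]
t 5.5 lane [-0.1234 -0.2079  0.2689] F [ 0.2 -0.1  0.2] q [-0.31  0.58  1.1   0.34  1.56  1.31] turn err [ 0.   0.2 -0.1]
[-0.03, -0.192, 0.2] 20 [-0.002, 0.002, -0.001, -0.016, -0.064, 0.097] deg 0 mm 117
[-0.012, -0.192, 0.14] 20 [-0.002, 0.002, -0.001, -0.016, -0.06, 0.159] deg 0 mm 171
[-0.012, -0.192, 0.045] 20 [-0.002, 0.002, -0.001, -0.015, -0.027, 0.249] deg 0 mm 251
```

Call:
{"name": "jog_arm", "arguments": {"commands": [[0, 0, 0, -0.016, -0.03, 0.04, 0], [0, 0, 0, -0.016, -0.064, 0.085, 0], [0, 0, 0, -0.016, -0.06, 0.13, 0], [0, 0, 0, -0.016, -0.06, 0.159, 0], [0, 0, 0, -0.016, -0.06, 0.159, 0]]}}

```text
clock: 6.0
position: [0.6967, 0.0126, 0.1378]
tool_rot: [0.984, -0.035, -0.001, -0.176]
wrist_force: [-1.5, 0.2, -0.7]
grip_width: 0.0002
grip_force: 0.0
```

```bash
python3 -c "
from h import *
import cv2
from plant import cams
cmd([([-.012,-.192,.045],20)])
a=cams.grab_frame('side')['image'][70:310,150:450,::-1];b=cams.grab_frame('top')['image'][110:310,175:375,::-1]
a=cv2.resize(a,(500,400),interpolation=2);b=cv2.resize(b,(300,300),interpolation=2)
o=np.zeros((400,800,3),np.uint8);o[:,:500]=a;o[:300,500:]=b;cv2.imwrite('pics/c6.png',o)"
```

```text
t 6.0 lane [-0.0105 -0.1849  0.1378] F [-1.5  0.2 -0.7] q [-0.16  0.59  1.4   0.37  1.22  1.34] turn err [-0.   0.8 -0.2]
[-0.012, -0.192, 0.045] 20 [-0.002, 0.008, -0.002, 0.008, 0.033, 0.086] deg 1 mm 93
```

View pics/c6.png

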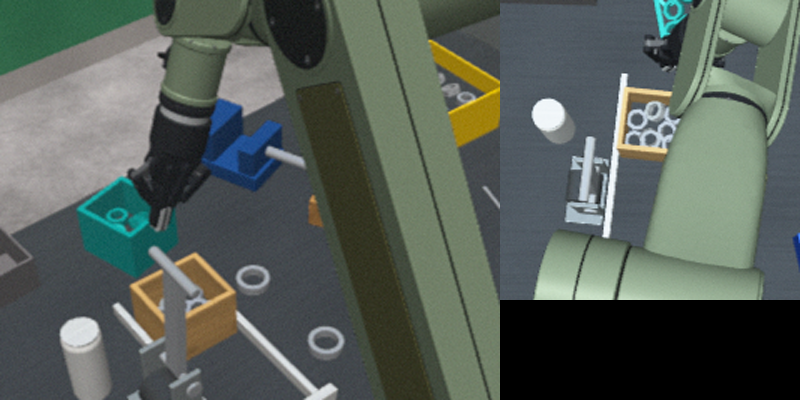

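The gripper is behind the tray and in front of the turquoise look-alike (at (130,220) in the side crop), and the arm is clear of the raised boom. Going down.

Call:
{"name": "jog_arm", "arguments": {"commands": [[0, 0.008, 0, 0.006, 0.01, 0.01, 0], [0, 0.008, 0, 0.006, 0.02, 0.03, 0], [0, 0.008, 0, 0.006, 0.033, 0.055, 0], [0, 0.008, 0, 0.006, 0.033, 0.086, 0], [0, 0.008, 0, 0.006, 0.033, 0.086, 0]]}}

```text
clock: 6.6
position: [0.705, 0.0082, 0.05]
tool_rot: [0.984, -0.036, 0.01, -0.175]
wrist_force: [0.1, -0.5, 0.7]
grip_width: 0.0001
grip_force: 0.0
```

```bash
python3 -c "
from h import *
cmd([([-.012,y,.042],20) for y in(-.172,-.1,0,.036)])"
```

```text
t 6.6 lane [-0.0142 -0.1935  0.05  ] F [ 0.1 -0.5  0.7] q [-0.16  0.68  1.49  0.41  1.04  1.26] turn err [-0.  -0.5 -0.2]
[-0.012, -0.172, 0.042] 20 [-0.002, -0.005, -0.002, -0.022, 0.001, 0.008] deg 1 mm 23
[-0.012, -0.1, 0.042] 20 [-0.002, -0.005, -0.002, -0.094, 0.001, 0.007] deg 1 mm 94
[-0.012, 0, 0.042] 20 [-0.002, -0.005, -0.002, -0.194, 0.001, 0.007] deg 1 mm 194
[-0.012, 0.036, 0.042] 20 [-0.002, -0.005, -0.002, -0.23, 0.001, 0.006] deg 1 mm 230
```

Call:
{"name": "jog_arm", "arguments": {"commands": [[0, -0.005, 0, -0.01, 0, 0.009, 0], [0, -0.005, 0, -0.02, 0, 0.009, 0], [0, -0.005, 0, -0.028, 0, 0.009, 0], [0, -0.005, 0, -0.036, 0, 0.009, 0], [0, -0.005, 0, -0.046, 0, 0.009, 0]]}}

```text
clock: 7.1
position: [0.6629, 0.0144, 0.0449]
tool_rot: [0.984, -0.035, 0.012, -0.174]
wrist_force: [5.2, -0.9, 2.3]
grip_width: -0.0
grip_force: 0.0
```

Call:
{"name": "jog_arm", "arguments": {"commands": [[0, 0, 0, -0.012, 0, 0, 0], [0, 0, 0, -0.024, 0, 0, 0], [0, 0, 0, -0.036, 0, 0, 0], [0, 0, 0, -0.048, 0, 0, 0], [0, 0, 0, -0.06, 0, 0, 0]]}}

```text
clock: 7.6
position: [0.6027, 0.0189, 0.0445]
tool_rot: [0.984, -0.035, 0.011, -0.175]
wrist_force: [5.2, -1.4, 2.0]
grip_width: -0.0001
grip_force: 0.0
```

```bash
python3 -c "
from h import *
from plant import cams
cmd([([-.012,y,.042],20) for y in(0,.036)])
f=cams.grab_frame('side');np.savez('s7.npz',**f)
g=np.load('side1.npz')
d=cv2.absdiff(f['image'],cams.grab_frame('side')['image']).max();print(d)
cv2.imwrite('pics/s7.png',f['image'][:,:,::-1])"
```

```text
t 7.6 lane [-0.0107 -0.0907  0.0445] F [ 5.2 -1.4  2. ] q [-0.17  0.55  1.77  0.45  0.9   1.17] turn err [-0.  -0.6 -0.1]
[-0.012, 0, 0.042] 20 [-0.002, -0.007, -0.001, -0.091, 0.002, 0.001] deg 1 mm 91
[-0.012, 0.036, 0.042] 20 [-0.002, -0.007, -0.001, -0.127, 0.002, 0.0] deg 1 mm 127
154
```

```bash
cat > chk.py <<'E'
import cv2,sys
from plant import cams
a=cv2.imread('pics/c5.png')[170:300,140:210]
f=cams.grab_frame('side')['image'][110:350,150:450,::-1];b=cv2.resize(f,(500,400),interpolation=2)
r=cv2.matchTemplate(b[140:330,110:240],a,cv2.TM_CCOEFF_NORMED);m=cv2.minMaxLoc(r);print("boom match",round(m[1],2),"at",m[3],"(expect 30,30)")
E
python3 chk.py
```

```text
boom match 0.49 at (29, 29) (expect 30,30)
```

Call:
{"name": "jog_arm", "arguments": {"commands": [[0, 0, 0, -0.01, 0, 0, 0], [0, 0, 0, -0.02, 0, 0, 0], [0, 0, 0, -0.03, 0, 0, 0], [0, 0, 0, -0.04, 0, 0, 0], [0, 0, 0, -0.05, 0, 0, 0]]}}

```text
clock: 8.25
position: [0.5524, 0.0229, 0.0433]
tool_rot: [0.984, -0.036, 0.01, -0.175]
wrist_force: [5.4, 0.1, 1.8]
grip_width: 0.0002
grip_force: 0.0
```

```bash
python3 chk.py; python3 -c "
from h import *
cmd([([-.012,y,.042],20) for y in(0,.015,.036)])"
```

```text
boom match 0.44 at (29, 30) (expect 30,30)
t 8.3 lane [-0.01   -0.0378  0.043 ] F [ 2.3 -0.7  2.7] q [-0.18  0.49  1.89  0.47  0.85  1.13] turn err [-0.  -0.3 -0.1]
[-0.012, 0, 0.042] 20 [-0.002, -0.003, -0.001, -0.038, 0.002, 0.0] deg 0 mm 38
[-0.012, 0.015, 0.042] 20 [-0.002, -0.003, -0.001, -0.053, 0.002, -0.0] deg 0 mm 53
[-0.012, 0.036, 0.042] 20 [-0.002, -0.003, -0.001, -0.074, 0.002, -0.0] deg 0 mm 74
```

Call:
{"name": "jog_arm", "arguments": {"commands": [[0, 0, 0, -0.01, 0, 0, 0], [0, 0, 0, -0.02, 0, 0, 0], [0, 0, 0, -0.03, 0, 0, 0], [0, 0, 0, -0.037, 0, 0, 0], [0, 0, 0, -0.042, 0, 0, 0]]}}

```text
clock: 8.8
position: [0.5104, 0.0258, 0.043]
tool_rot: [0.984, -0.035, 0.01, -0.175]
wrist_force: [6.0, 0.5, 3.4]
grip_width: 0.0001
grip_force: 0.0
```

Call:
{"name": "jog_arm", "arguments": {"commands": [[0, 0, 0, -0.003, 0, 0, 0], [0, 0, 0, -0.006, 0, 0, 0], [0, 0, 0, -0.009, 0, 0, 0]]}}

```text
clock: 9.1
position: [0.5024, 0.0264, 0.043]
tool_rot: [0.984, -0.036, 0.01, -0.175]
wrist_force: [11.9, 2.5, 1.7]
grip_width: -0.0
grip_force: 0.0
```

```bash
python3 chk.py; python3 -c "
from h import *
state()"
```

```text
boom match 0.51 at (29, 29) (expect 30,30)
t 9.15 lane [-0.0102  0.0098  0.0431] F [ 6.7 -1.7  2.9] q [-0.19  0.43  2.01  0.5   0.8   1.08] turn err [-0.  -0.6 -0.1]
```

Call:
{"name": "jog_arm", "arguments": {"commands": [[0, 0, 0, -0.002, 0, 0, 0], [0, 0, 0, -0.003, 0, 0, 0]]}}

```text
clock: 9.35
position: [0.5023, 0.026, 0.0435]
tool_rot: [0.984, -0.036, 0.013, -0.174]
wrist_force: [13.4, 1.2, 1.1]
grip_width: 0.0
grip_force: 0.0
```

Call:
{"name": "jog_arm", "arguments": {"commands": [[0, 0, 0, -0.001, 0, 0, 0], [0, 0, 0, -0.002, 0, 0, 0]]}}

```text
clock: 9.55
position: [0.5021, 0.026, 0.044]
tool_rot: [0.984, -0.037, 0.015, -0.174]
wrist_force: [16.4, 2.0, 1.5]
grip_width: 0.0001
grip_force: 0.0
```

The tool has stopped moving and the force is rising, so the tray is against the stop. Backing off, then looking.

Call:
{"name": "jog_arm", "arguments": {"commands": [[0, 0, 0, 0.005, 0, 0, 0], [0, 0, 0, 0.02, 0, 0, 0], [0, 0, 0, 0.045, 0, 0, 0], [0, 0, 0, 0.06, 0, -0.04, 0], [0, 0, 0, 0.06, 0, -0.09, 0]]}}

```text
clock: 10.05
position: [0.5514, -0.0079, 0.1252]
tool_rot: [0.984, -0.035, 0.004, -0.175]
wrist_force: [1.7, -0.4, 0.0]
grip_width: 0.0002
grip_force: 0.0
```

Call:
{"name": "jog_arm", "arguments": {"commands": [[0, 0, 0, 0, 0.02, -0.05, 0], [0, 0, 0, 0, 0.06, -0.1, 0], [0, 0, 0, 0, 0.11, -0.14, 0], [0, 0, 0, 0, 0.16, -0.17, 0], [0, 0, 0, 0, 0.21, -0.18, 0]]}}

```text
clock: 10.55
position: [0.5352, -0.2297, 0.2239]
tool_rot: [0.984, -0.035, 0.008, -0.175]
wrist_force: [0.9, 0.1, 0.4]
grip_width: 0.0001
grip_force: 0.0
```

Call:
{"name": "jog_arm", "arguments": {"commands": [[0, 0, 0, 0, 0.05, 0, 0], [0, 0, 0, 0, 0.1, 0, 0], [0, 0, 0, 0, 0.15, 0, 0], [0, 0, 0, 0, 0.18, 0, 0], [0, 0, 0, 0, 0.18, 0, 0]]}}

```text
clock: 11.05
position: [0.5216, -0.3994, 0.1564]
tool_rot: [0.984, -0.037, 0.005, -0.177]
wrist_force: [-0.5, 1.1, -0.4]
grip_width: -0.0001
grip_force: 0.0
```

```bash
python3 chk.py; python3 -c "
from h import *
import cv2
from plant import cams
state()
f=cams.grab_frame('side');cv2.imwrite('pics/sf.png',f['image'][:,:,::-1]);a=f['image'][110:350,150:450,::-1];f=cams.grab_frame('top');np.savez('tf.npz',**f);b=f['image'][150:310,195:355,::-1]
a=cv2.resize(a,(320,256),interpolation=2);b=cv2.resize(b,(480,480),interpolation=2)
o=np.zeros((480,800,3),np.uint8);o[:256,:320]=a;o[:,320:]=b;cv2.imwrite('pics/c8.png',o)"
```

```text
boom match 0.51 at (29, 29) (expect 30,30)
t 11.1 lane [-0.4315 -0.0393  0.1579] F [ 0.5 -0.4 -0.2] q [-0.79  0.61  1.31  0.27  1.46  0.79] turn err [ 0.   0.  -0.3]
```

View pics/c8.png

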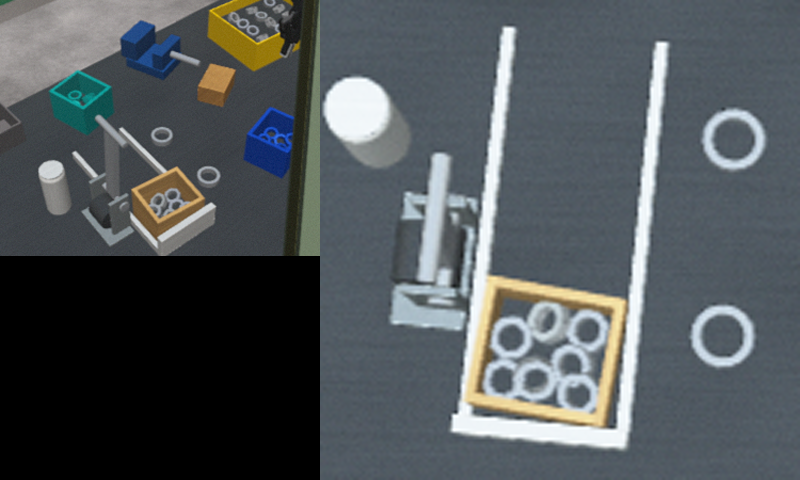

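The boom is still up, and the tray is at the stop but looks slightly skewed: its near edge runs (468,402)–(605,425) against the stop's (455,418)–(628,435). Measuring the gap.

```bash
python3 -c "
from h import *
f=dict(np.load('tf.npz'));u=np.array([[468,402],[605,426],[486,276],[627,299]])-[320,0];u=u/3+[195,150]-.33
w=back(f,u,.085);c,s=np.cos(P[2]),np.sin(P[2]);R=np.array([[c,-s],[s,c]])
print(((w[:,:2]-P[:2])@R).round(4))
cmd([([.028,-.03,.26],20),([.028,-.03,.15],20),([.028,-.03,.045],20)])"
```

```text
[[ 0.0565  0.115 ]
 [-0.0505  0.1239]
 [ 0.0531  0.0163]
 [-0.0581  0.0242]]
t 11.2 lane [-0.4297 -0.0405  0.16  ] F [ 0.5 -0.2  0.6] q [-0.79  0.61  1.31  0.27  1.46  0.79] turn err [-0.  -0.1 -0.1]
[0.028, -0.03, 0.26] 20 [-0.003, -0.001, -0.001, -0.012, -0.464, 0.065] deg 0 mm 469
[0.028, -0.03, 0.15] 20 [-0.003, -0.001, -0.001, -0.012, -0.426, 0.168] deg 0 mm 458
[0.028, -0.03, 0.045] 20 [-0.003, -0.001, -0.001, -0.012, -0.389, 0.267] deg 0 mm 472
```

The left corner is 9 mm short of the stop (4.5° skew). There is plenty of time, so I'll square it with a gentle push at the far face's left part.

```bash
python3 -c "
from h import *
cmd([([-.01,-.045,.17],20),([.030,-.04,.045],20)])"
```

```text
t 11.2 lane [-0.4297 -0.0405  0.16  ] F [ 0.5 -0.2  0.6] q [-0.79  0.61  1.31  0.27  1.46  0.79] turn err [-0.  -0.1 -0.1]
[-0.01, -0.045, 0.17] 20 [-0.003, -0.001, -0.001, 0.003, -0.397, 0.136] deg 0 mm 420
[0.03, -0.04, 0.045] 20 [-0.003, -0.001, -0.001, -0.002, -0.391, 0.267] deg 0 mm 474
```

Call:
{"name": "jog_arm", "arguments": {"commands": [[0, 0, 0, -0.003, -0.397, 0.135, 0], [0, 0, 0, -0.003, -0.397, 0.135, 0], [0, 0, 0, -0.003, -0.397, 0.135, 0], [0, 0, 0, -0.003, -0.397, 0.135, 0], [0, 0, 0, -0.003, -0.397, 0.135, 0]]}}

```text
clock: 11.7
position: [0.5397, -0.1438, 0.1677]
tool_rot: [0.984, -0.034, 0.008, -0.175]
wrist_force: [1.0, 0.8, 0.3]
grip_width: 0.0002
grip_force: 0.0
```

```bash
python3 -c "
from h import *
cmd([([-.015,-.045,.17],20),([.030,-.04,.045],20)])"
```

```text
t 11.7 lane [-0.1773 -0.0391  0.1677] F [1.  0.8 0.3] q [-0.46  0.4   1.66  0.35  1.24  1.04] turn err [-0.  -0.2  0. ]
[-0.015, -0.045, 0.17] 20 [-0.002, -0.002, 0.0, 0.006, -0.153, 0.054] deg 0 mm 162
[0.03, -0.04, 0.045] 20 [-0.002, -0.002, 0.0, 0.0, -0.152, 0.187] deg 0 mm 241
```

Call:
{"name": "jog_arm", "arguments": {"commands": [[0, 0, 0, 0.004, -0.04, 0.014, 0], [0, 0, 0, 0.004, -0.08, 0.028, 0], [0, 0, 0, 0.004, -0.12, 0.042, 0], [0, 0, 0, 0.004, -0.152, 0.054, 0], [0, 0, 0, 0.004, -0.152, 0.06, 0]]}}

```text
clock: 12.2
position: [0.5551, 0.0203, 0.1643]
tool_rot: [0.984, -0.032, 0.008, -0.176]
wrist_force: [0.1, -0.4, 0.1]
grip_width: -0.0005
grip_force: 0.0
```

```bash
python3 chk.py; python3 -c "
from h import *
cmd([([.030,-.04,.045],20)])"
```

```text
boom match 0.51 at (29, 29) (expect 30,30)
t 12.25 lane [-0.0143 -0.0428  0.1627] F [-1.2  0.  -1.4] q [-0.19  0.36  1.74  0.39  1.11  1.26] turn err [ 0.  -0.1  0.2]
[0.03, -0.04, 0.045] 20 [-0.002, -0.001, 0.002, -0.003, -0.001, 0.126] deg 0 mm 126
```

Call:
{"name": "jog_arm", "arguments": {"commands": [[0, 0, 0, -0.003, 0, 0.03, 0], [0, 0, 0, -0.003, 0, 0.06, 0], [0, 0, 0, -0.003, 0, 0.095, 0], [0, 0, 0, -0.003, 0, 0.126, 0], [0, 0, 0, -0.003, 0, 0.126, 0]]}}

```text
clock: 12.75
position: [0.5534, 0.0594, 0.0413]
tool_rot: [0.984, -0.035, 0.004, -0.175]
wrist_force: [-0.7, 0.1, -0.5]
grip_width: 0.0001
grip_force: 0.0
```

Call:
{"name": "jog_arm", "arguments": {"commands": [[0, 0, 0, -0.01, 0, 0, 0], [0, 0, 0, -0.02, 0, 0, 0], [0, 0, 0, -0.03, 0, 0, 0], [0, 0, 0, -0.038, 0, 0, 0], [0, 0, 0, -0.044, 0, 0, 0]]}}

```text
clock: 13.25
position: [0.5121, 0.0617, 0.045]
tool_rot: [0.984, -0.035, 0.008, -0.175]
wrist_force: [0.3, -0.1, -0.2]
grip_width: -0.0002
grip_force: 0.0
```

```bash
python3 chk.py; python3 -c "
from h import *
state()"
```

```text
boom match 0.5 at (29, 29) (expect 30,30)
t 13.3 lane [0.0259 0.0037 0.0447] F [ 0.2  0.1 -0.5] q [-0.12  0.44  1.99  0.51  0.79  1.15] turn err [-0.  -0.2 -0.1]
```

Call:
{"name": "jog_arm", "arguments": {"commands": [[0, 0, 0, -0.003, 0, 0, 0], [0, 0, 0, -0.006, 0, 0, 0], [0, 0, 0, -0.008, 0, 0, 0]]}}

```text
clock: 13.6
position: [0.5074, 0.0622, 0.0448]
tool_rot: [0.984, -0.036, 0.011, -0.175]
wrist_force: [7.3, 2.3, -0.5]
grip_width: -0.0
grip_force: 0.0
```

Call:
{"name": "jog_arm", "arguments": {"commands": [[0, 0, 0, -0.002, 0, 0, 0], [0, 0, 0, -0.003, 0, 0, 0]]}}

```text
clock: 13.8
position: [0.5056, 0.0623, 0.0451]
tool_rot: [0.984, -0.036, 0.012, -0.175]
wrist_force: [8.0, 0.7, -0.2]
grip_width: 0.0001
grip_force: 0.0
```

Call:
{"name": "jog_arm", "arguments": {"commands": [[0, 0, 0, -0.001, 0, 0, 0], [0, 0, 0, -0.002, 0, 0, 0]]}}

```text
clock: 14.0
position: [0.5047, 0.0624, 0.0454]
tool_rot: [0.984, -0.036, 0.013, -0.175]
wrist_force: [9.9, 1.9, 0.4]
grip_width: 0.0
grip_force: 0.0
```

Call:
{"name": "jog_arm", "arguments": {"commands": [[0, 0, 0, -0.002, 0, 0, 0], [0, 0, 0, -0.004, 0, 0, 0], [0, 0, 0, -0.004, 0, 0, 0]]}}

```text
clock: 14.3
position: [0.503, 0.062, 0.0459]
tool_rot: [0.984, -0.036, 0.015, -0.174]
wrist_force: [12.0, 0.3, -0.7]
grip_width: -0.0001
grip_force: 0.0
```

Call:
{"name": "jog_arm", "arguments": {"commands": [[0, 0, 0, -0.002, 0, 0, 0], [0, 0, 0, -0.003, 0, 0, 0], [0, 0, 0, -0.003, 0, 0, 0]]}}

```text
clock: 14.6
position: [0.503, 0.062, 0.0468]
tool_rot: [0.984, -0.036, 0.018, -0.174]
wrist_force: [17.8, 1.7, 0.2]
grip_width: -0.0003
grip_force: 0.0
```

The force is rising with no more motion, so the tray should be square against the stop. Withdrawing the same way and measuring numerically.

Call:
{"name": "jog_arm", "arguments": {"commands": [[0, 0, 0, 0.008, 0, 0, 0], [0, 0, 0, 0.025, 0, 0, 0], [0, 0, 0, 0.055, 0, 0, 0], [0, 0, 0, 0.065, 0, -0.04, 0], [0, 0, 0, 0.065, 0, -0.09, 0]]}}

```text
clock: 15.1
position: [0.555, 0.0278, 0.1274]
tool_rot: [0.984, -0.035, 0.005, -0.175]
wrist_force: [0.5, -0.1, 0.5]
grip_width: 0.0002
grip_force: 0.0
```

Call:
{"name": "jog_arm", "arguments": {"commands": [[0, 0, 0, 0, 0.02, -0.05, 0], [0, 0, 0, 0, 0.06, -0.1, 0], [0, 0, 0, 0, 0.11, -0.14, 0], [0, 0, 0, 0, 0.16, -0.17, 0], [0, 0, 0, 0, 0.21, -0.18, 0]]}}

```text
clock: 15.6
position: [0.5391, -0.1943, 0.2264]
tool_rot: [0.984, -0.035, 0.009, -0.174]
wrist_force: [0.9, 0.1, 0.4]
grip_width: 0.0001
grip_force: 0.0
```

Call:
{"name": "jog_arm", "arguments": {"commands": [[0, 0, 0, 0, 0.05, 0, 0], [0, 0, 0, 0, 0.1, 0, 0], [0, 0, 0, 0, 0.15, 0, 0], [0, 0, 0, 0, 0.18, 0, 0], [0, 0, 0, 0, 0.18, 0, 0]]}}

```text
clock: 16.1
position: [0.5254, -0.3641, 0.159]
tool_rot: [0.984, -0.037, 0.006, -0.176]
wrist_force: [0.3, 0.0, -0.3]
grip_width: 0.0003
grip_force: 0.0
```

```bash
python3 chk.py; python3 -c "
from h import *
from plant import cams
state();c,s=np.cos(P[2]),np.sin(P[2]);R=np.array([[c,-s],[s,c]])
n=cams.grab_frame('top')
for f in(dict(np.load('tf.npz')),n):
    h=cv2.cvtColor(f['image'],cv2.COLOR_RGB2HSV);m=cv2.inRange(h,(8,60,120),(28,255,255));m[:150]=0;m[310:]=0;m[:,:235]=0;m[:,315:]=0
    k=max(cv2.findContours(m,0,2)[0],key=cv2.contourArea)
    q=cv2.boxPoints(cv2.minAreaRect(k));w=back(f,q,.085);print(((w[:,:2]-P[:2])@R).round(4).tolist())
d=cv2.absdiff(n['image'],np.load('top1.npz')['image']).max(2)>60
for nm,(u,v) in dict(ringb=(333,196),ringa=(329,262),spray=(209,190),mug=(142,308),brush=(135,190),carton=(423,183),turq=(299,115),turq2=(153,374),blue=(400,282),sd=(492,280)).items(): print(nm,d[v-22:v+22,u-14:u+15].sum(),end=' ')
"
```

```text
boom match 0.51 at (29, 29) (expect 30,30)
t 16.15 lane [-0.396  -0.0405  0.1604] F [0.  1.6 0.4] q [-0.76  0.58  1.37  0.28  1.43  0.82] turn err [-0.  -0.1 -0.3]
[[0.0592, 0.1169], [0.0509, 0.0139], [-0.0596, 0.0248], [-0.0501, 0.1277]]
[[0.059, 0.1229], [0.0587, 0.0198], [-0.0521, 0.022], [-0.0506, 0.1251]]
ringb 0 ringa 0 spray 0 mug 0 brush 0 carton 0 turq 0 turq2 0 blue 69 sd 958
```

```bash
python3 -c "
from h import *
from plant import cams,sensors,job
n=cams.grab_frame('top')['image'];o=np.load('top1.npz')['image']
for i in(o,n):
    h=cv2.cvtColor(i,cv2.COLOR_RGB2HSV)
    for lo,hi,b in(((110,150,60),(130,255,255),(250,310,360,435)),((0,150,100),(6,255,255),(220,330,465,520))):
        m=cv2.inRange(h,lo,hi)[b[0]:b[1],b[2]:b[3]];y,x=m.nonzero();print(len(x),x.min() if len(x) else '',x.max() if len(x) else '',y.min() if len(x) else '',y.max() if len(x) else '')
"
```

```text
865 10 68 6 57
405 9 32 55 94
833 10 68 6 52
0
```

```bash
python3 -c "
from plant import job
print(job.hand_in())"
```

```text
the job is handed in; nothing more can be done
None
```

I handed the job in at about 16 s: the boom stands raised by itself and the tray was pushed through the gate to rest square against the end stop; the other bench items are unmoved, except the screwdriver, which the arm hid in the last picture but never approached.

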